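Turn the tin round the corner post

ROBOT

A 6-joint arm with a two-finger parallel gripper is mounted at the origin on a cart in front of the work surface, level with it; the furniture and walls round the work are solid. World frame = base frame: x ahead of the robot, y to its left, z up, the work surface at z = 0. Lengths are in m, angles in rad, forces in N, time in s.
With the tool pointing down it reaches from about 0.375 to 0.825 m from the base axis. Payload 5.5 kg.
Tool frame: the origin (TCP) lies midway between the tips of the shut fingers; the grasp point (between the pads) lies 19 mm behind it; z points along the fingers, y is the line along which they close (so a half turn about z gives the same grasp; the last joint's range is limited). The gripper opens to 85 mm and grips with 20 to 120 N. Pads are 22 mm wide; open, the fingers measure 114 mm over their backs; the gripper's body (76 mm by 85 mm) begins 54 mm behind the grasp point. The pads swing forward as they close: fully open they stand 13 mm farther back than shut.
Start: joints at [-1.32, 0.314, -0.047, 1.21, 0, 1.571], TCP at [0.149, -0.581, 0.231] pointing down, gripper open.
Joint ranges: [-2.67, 2.67], [-0.69, 1.73], [-1.03, 1.25], [-2.08, 2.16], [-1.42, 1.45], [-3.14, 3.14]. Speed limits (rad/s): [2.39, 2.39, 3.01, 3.14, 3.14, 3.14].

INTERFACE

Orientations are given as a unit quaternion [x, y, z, w].
In Python, from station import robot, viewer, sign_off, masks_of, spot_point gives the robot as it stands.
- The arm moves only by the tool move_arm, never from a script. Its argument "moves" is a list of rows, each an object of numbers: "tx", "ty", "tz": the shift along the tool's x, y, z in mm; "ax", "ay", "az": the turn, a rotation vector about the tool's x, y, z in degrees; "hand": the finger opening in mm, from 0 to 85.4. A call has exactly 10 rows; each row is the pose to reach, as a shift and turn from the pose commanded when the call began, along the tool's axes at that moment; what a row does not reach only later rows make up. A row lasts 1/8 s, in which the tool goes at most 62.5 mm and 10.7 degrees, less where a joint would pass 70% of its speed; a pose out of reach is approached as far as the arm can. A call with a gripper value outside its range is refused whole. The fingers move at their own pace and stop on an object; "grip_force" is the grip in N (left out, the last holds). Time passes only in rows, so rows that repeat a pose let the fingers close, or fill a call up. It gives the time, the measured TCP pose, the force, the opening and the grip force at its end, in the units of the state.
- robot.read_state(): the state, without advancing time (a new reading comes with each control period).
- viewer.grab_frame(name): name is "scene" or "top" or "wrist"; returns the picture (400x640x3 uint8, blue, green, red); there is no depth.
- viewer.camera_info(name): a dict with "mtx" (3x3 intrinsics, pixels), "k1" (the pictures are not rectified: a ray, as slopes to the right and down, at radius r is drawn at 1 + k1 r^2 times it, then the intrinsics apply), "origin" and "attitude" of the camera in the world; the wrist camera has in their place "hand_eye" (4x4, takes a point from camera to tool coordinates, whose origin is the TCP and whose axes are the flange's). Camera axes: x right, y up, looking along -z (the intrinsics and any distortion apply to the point x, -y, -z); pixel columns grow to the right and rows downward; lengths in m; the calibration is good to about 2 mm. A picture is of the moment at which its call begins: read the wrist's pose just before it. camera_info takes no time and is no camera call.
- sign_off(): hands the job in; it is judged then, once.
Trained networks look in the newest picture that a camera, given by its name, has taken for a name from the list of things; names that differ only in an ending like _2 or _b are one class to them, and where a whole thing is asked for, a point or a joint stands for the part that bears it (a point fixed in the world has none). Each returns a list of dicts, best first, with "p" (0 to 1); they miss things now and then, are a little off and sometimes report something else, mostly with a low value. They report only what shows in the picture. A call takes as long as a camera call. They do not tell look-alikes from the thing itself.
- masks_of(camera, thing): "region" (400x640 bool, what is visible of it) and "rect" ([left, top, right, bottom] in pixels, round what is visible of it).
- spot_point(camera, thing): "position" ([column, row] in pixels: a listed point, or the origin of a listed thing).
The state is a dict: "time_s": time; "joints": joint angles; "joint_velocities": joint speeds; "effort": joint torques, N m; "position": TCP position; "tool_rot": TCP orientation; "ft_force": force on the tool from outside, world axes, zero at the start; "wrist_torque": the same for the moment, N m; "gripper_width": finger opening in m; "grip_force": force on a finger pad.
Only numpy, scipy, OpenCV 4.12 (cv2) and the standard library are available. Lean on these libraries where they do the work, as an engineer would, in place of code of your own. Each camera call takes 0.05 s, during which the arm holds its last target. There are 200 camera calls.

TASK

The blue tin stands to the left of the black corner post with its lid's opening edge facing right. Without lifting or tipping it, push it against the post so that it pivots a quarter turn clockwise (seen from above) round the post, and leave it square on the far side of the low aluminium stop rail, its opening edge facing the robot and lying up against the post and rail, with the post on the left half of that front side. Leave the sanding block and the wooden block alone.

Things in the scene. Friction and masses are not known exactly. Their poses are not given: they have to be found in the camera images.
- tin: blue tin, loose, lid fixed, 0.2 to 0.42 kg; origin: centre of underside. 128 mm long along own y (+-64), 44 high; own x runs from -43 (opening edge: lid lip at heights 32 to 44; wall below at -40) to +46 mm (hinge side). Too wide to grip. At the start its -x side faces the post across a 5 to 45 mm gap, within 9 degrees of a right angle to its final pose; post near its end nearest the robot.
- corner_post: fixed post, black rubber, 24 mm thick, 56 tall, steel cap; origin on its axis. Fixed aluminium rail, 18 mm high, runs 140 mm along own -y (right), its far face at own x = +13 mm. Tin's final origin: about own x +55, y 0 to -50 mm, axes parallel to the post's. Own x points away from the robot, turned up to 12 degrees. A push near mid hinge side, arcing round the post, turns the tin.
- sanding_block: brown cork sanding block, 59 x 104 x 31 mm, loose bystander farther back; origin: centre of its underside, long along own y.
- wood_block: hardwood block with a hole, 45 x 85 x 38 mm, loose bystander farther back; origin: centre of its underside, long along own y.
Things that resemble listed ones, but are neither listed nor needed, are in the scene too. Of the things that look like the part that bears corner_post, the larger one is meant. There is more than one size of the tin; the one meant has the size given above.

How it is judged:
By the outcome, as a careful person would: the job done as asked, in the order asked, and still so for the second after the job is handed in, with the robot touching nothing.
It also fails if it takes over 45 s, if anything falls off the work surface, if the arm or the gripper's body presses on something with over 40 N, if the wrist force passes 120 N, or if a joint passes its speed limit or range.

## Working session

There is one attempt and no reset: what is moved stays moved. The work goes in short steps, Python scripts to look and compute and a tool call to move; the robot and the scene stay as the last step left them, time stands still between calls to the robot, and variables do not carry over. Pictures are saved under pics/ and viewed, at most 10 in all, crops included, and the job is handed in when it is done.

Besides the shell and the picture viewer there is one more tool, called after "Request:" as name([rows], argument=value, ...), one row to a line, values as JSON. move_arm: Moves the arm, as the interface text tells. Its arguments: {"type":"object","properties":{"moves":{"type":"array"},"grip_force":{"type":"number"}},"required":["moves"]}

```bash
mkdir -p pics
cat > h.py <<'E'
import numpy as np, cv2
from station import robot, viewer, sign_off, masks_of, spot_point
from scipy.spatial.transform import Rotation as R
def cam(n):
    i=viewer.camera_info(n)
    a=np.array(i["attitude"],float)
    M=a if a.shape==(3,3) else R.from_quat(a).as_matrix()
    return np.array(i["mtx"]),i["k1"],np.array(i["origin"]),M
def px2w(n,uv,z):
    K,k1,o,M=cam(n)
    q=cv2.undistortPoints(np.array(uv,float).reshape(-1,1,2),K,np.array([k1,0,0,0.]))[:,0]
    d=np.c_[q[:,0],-q[:,1],-np.ones(len(q))]@M.T
    return o+d*((z-o[2])/d[:,2])[:,None]
def w2px(n,P):
    K,k1,o,M=cam(n); c=(np.atleast_2d(P)-o)@M
    s=c[:,:2]/-c[:,2:]*[1,-1]; s=s*(1+k1*(s**2).sum(1))[:,None]
    return s@K[:2,:2].T+K[:2,2]
E
python3 - <<'E'
from h import *
for n in("scene","top"):
    print(n,viewer.camera_info(n))
    im=viewer.grab_frame(n); cv2.imwrite(f"pics/{n}0.png",im)
    for t in("tin","corner_post","sanding_block","wood_block"):
        print(t,[(m["rect"],round(m["p"],2)) for m in masks_of(n,t)],[(s["position"],round(s["p"],2),px2w(n,s["position"],0)[0].round(3)) for s in spot_point(n,t)])
print(robot.read_state())
E
```

```text
scene {'mtx': array([[436.81088341,   0.        , 315.68691137],
       [  0.        , 436.81088341, 203.71176748],
       [  0.        ,   0.        ,   1.        ]]), 'k1': 0.024978925267036114, 'origin': array([ 0.82945578, -0.83192477,  0.78990383]), 'attitude': array([0.40923279, 0.05291441, 0.11504779, 0.9035998 ])}
tin [([219.6, 201.3, 282.0, 249.0], 0.88), ([357.7, 142.7, 390.7, 165.8], 0.6)] [([371.8, 160.1], 0.92, array([0.719, 0.281, 0.   ])), ([250.5, 229.0], 0.86, array([ 0.465, -0.098, -0.   ]))]
corner_post [([212.1, 225.4, 223.6, 243.4], 0.53)] [([218.3, 243.9], 0.48, array([ 0.406, -0.167,  0.   ]))]
sanding_block [([317.7, 204.3, 351.2, 235.5], 0.64)] [([333.0, 226.9], 0.7, array([ 0.668, -0.037,  0.   ]))]
wood_block [] [([314.4, 283.7], 0.64, array([ 0.668, -0.228,  0.   ]))]
top {'mtx': array([[489.69674306,   0.        , 323.34298928],
       [  0.        , 489.69674306, 193.04629682],
       [  0.        ,   0.        ,   1.        ]]), 'k1': 0.0008859664243970404, 'origin': array([0.44842287, 0.00834652, 1.24289088]), 'attitude': array([ 0.04270927, -0.0421847
[... 654 characters left out ...]
': 0.9, 'joints': array([-1.31998943e+00,  3.13509205e-01, -4.70920346e-02,  1.21018569e+00,
        5.45321007e-05,  1.57076622e+00]), 'joint_velocities': array([ 0.00158271,  0.00120285, -0.00071731,  0.00065102, -0.0017086 ,
        0.00228745]), 'effort': array([-9.20936400e-04, -5.39445305e+01,  3.40052283e+01,  1.39744214e-03,
       -2.13765475e-05,  3.66237472e-06]), 'position': array([ 0.14893043, -0.581229  ,  0.23129747]), 'tool_rot': array([9.92145403e-01, 1.25089961e-01, 2.76394226e-05, 1.25043800e-06]), 'ft_force': array([-0.02232112,  0.21949924, -0.93856207]), 'wrist_torque': array([0.01007259, 0.01419252, 0.04753702]), 'grip_force': 0.0, 'gripper_width': 0.08509754404143555}
```

View pics/top0.png

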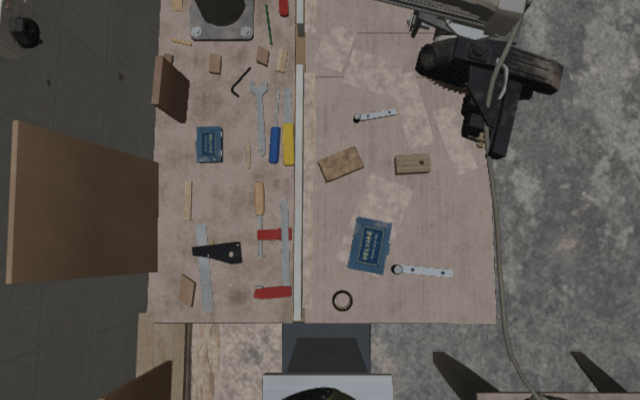

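View pics/scene0.png

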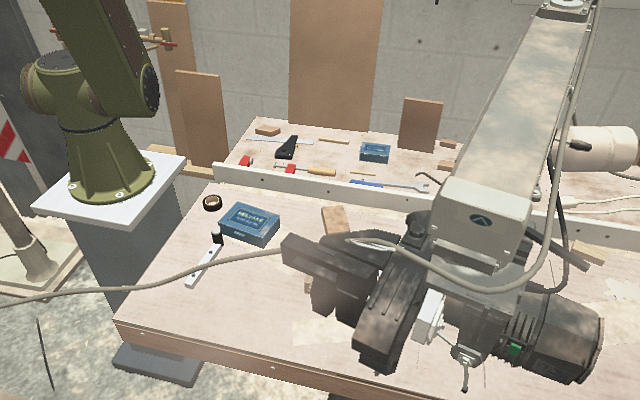

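The top view shows the tin at about (370,245), the post at (398,269), the rail running to (453,273), and a ring at (342,300). The smaller look-alikes are well away. I'll measure these more precisely.

Run:
```python
from h import *
im=viewer.grab_frame("top"); 
ms=masks_of("top","tin"); m=ms[0]["region"]
c=max(cv2.findContours(m.astype(np.uint8),0,1)[0],key=cv2.contourArea)[:,0].astype(float)
w=px2w("top",c,0.044)[:,:2]*1000
r=cv2.minAreaRect(w.astype(np.float32)); print("tin",r,cv2.boxPoints(r).round())
for s in spot_point("top","corner_post"): print("post z0",s["p"],px2w("top",s["position"],0)[0].round(4))
for m in masks_of("top","corner_post"):
    ys,xs=np.nonzero(m["region"]); print("mask",m["p"],m["rect"],px2w("top",[[xs.mean(),ys.mean()]],.05)[0].round(4))
x0,y0,x1,y1=330,205,460,310
cv2.imwrite("pics/crop1.png",cv2.resize(im[y0:y1,x0:x1],None,fx=6,fy=5.7,interpolation=cv2.INTER_CUBIC))
```

```text
tin ((465.0459289550781, -106.04927825927734), (98.7089614868164, 129.26304626464844), 79.72547149658203) [[ 393. -143.]
 [ 520. -166.]
 [ 537.  -69.]
 [ 410.  -46.]]
post z0 0.68 [ 0.4125 -0.1739  0.    ]
post z0 0.61 [ 0.7896 -0.0846  0.    ]
mask 0.48 [392.7, 265.6, 403.0, 275.4] [ 0.4075 -0.1671  0.05  ]
```

View pics/crop1.png

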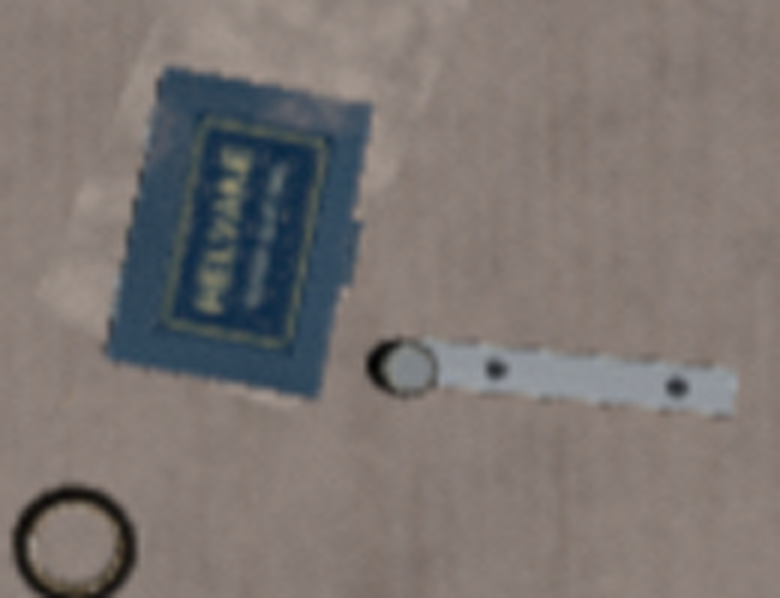

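The enlarged crop shows the tin's corners at (165,68), (372,102), (318,398) and (107,355). There is a latch on the right side, the post cap is at (410,368), and the rail's right end is at (738,392).

Run:
```python
from h import *
f=lambda p,z:(px2w("top",np.array(p,float)/[6,5.7]+[330-.4,205-.4],z)*1000).round(1)[:,:2]
T=f([(165,68),(372,102),(318,398),(107,355)],.044); print("tin",T,T.mean(0))
e=np.diff(np.r_[T,T[:1]],axis=0); print(np.hypot(*e.T),np.degrees(np.arctan2(e[:,1],e[:,0])))
print("cap",f([(410,368)],.056)); A=f([(440,342),(738,368),(735,415),(440,388)],.018);print("rail",A)
d=(A[1]+A[2]-A[0]-A[3])/2;print("rail dir",np.degrees(np.arctan2(d[1],d[0])))
```

```text
tin [[ 535.3  -73.5]
 [ 520.8 -157.9]
 [ 395.3 -134.2]
 [ 413.1  -49.3]] [ 466.125 -103.725]
[ 85.63649923 127.71820544  86.74589327 124.57319134] [-99.74830376 169.30593824  78.15896654 -11.20169121]
cap [[ 408.3 -169.7]]
rail [[ 418.2 -188. ]
 [ 407.3 -310.6]
 [ 387.2 -308.7]
 [ 398.5 -187.6]]
rail dir -95.2050278531008
```

Request:
move_arm([
  {"tx": 40,"ty": -40,"tz": 0,"az": -6.5,"hand": 85},
  {"tx": 80,"ty": -80,"tz": 0,"az": -13,"hand": 85},
  {"tx": 122,"ty": -120,"tz": 0,"az": -20,"hand": 85},
  {"tx": 164,"ty": -162,"tz": 0,"az": -26,"hand": 85},
  {"tx": 206,"ty": -204,"tz": 10,"az": -32,"hand": 85},
  {"tx": 248,"ty": -246,"tz": 20,"az": -39,"hand": 85},
  {"tx": 290,"ty": -288,"tz": 40,"az": -45,"hand": 85},
  {"tx": 332,"ty": -330,"tz": 60,"az": -52,"hand": 85},
  {"tx": 374,"ty": -370,"tz": 80,"az": -58,"hand": 85},
  {"tx": 416,"ty": -412,"tz": 90,"az": -65,"hand": 85},
])

```text
invalid input at $.moves[0]: expected keys tx, ty, tz, ax, ay, az, hand
```

Request:
move_arm([
  {"tx": 40,"ty": -40,"tz": 0,"ax": 0,"ay": 0,"az": -6.5,"hand": 85},
  {"tx": 80,"ty": -80,"tz": 0,"ax": 0,"ay": 0,"az": -13,"hand": 85},
  {"tx": 122,"ty": -120,"tz": 0,"ax": 0,"ay": 0,"az": -20,"hand": 85},
  {"tx": 164,"ty": -162,"tz": 0,"ax": 0,"ay": 0,"az": -26,"hand": 85},
  {"tx": 206,"ty": -204,"tz": 10,"ax": 0,"ay": 0,"az": -32,"hand": 85},
  {"tx": 248,"ty": -246,"tz": 20,"ax": 0,"ay": 0,"az": -39,"hand": 85},
  {"tx": 290,"ty": -288,"tz": 40,"ax": 0,"ay": 0,"az": -45,"hand": 85},
  {"tx": 332,"ty": -330,"tz": 60,"ax": 0,"ay": 0,"az": -52,"hand": 85},
  {"tx": 374,"ty": -370,"tz": 80,"ax": 0,"ay": 0,"az": -58,"hand": 85},
  {"tx": 416,"ty": -412,"tz": 90,"ax": 0,"ay": 0,"az": -65,"hand": 85},
])

```text
time_s: 2.35
position: [0.4501, -0.0771, 0.1406]
tool_rot: [0.768, 0.64, -0.0, 0.0]
ft_force: [0.5, -0.5, -0.0]
gripper_width: 0.0848
grip_force: 0.0
```

```bash
cat >> h.py <<'E'
def cur():
    s=robot.read_state(); M=R.from_quat(s["tool_rot"]).as_matrix()
    return s,np.array(s["position"])*1000,np.degrees(np.arctan2(M[1,1],M[0,1]))
def rel(targets):
    "targets [x,y,z,tool-y heading] mm,deg -> tx ty tz az from the present pose"
    s,p,h=cur(); e=np.radians(h); ey=np.array([np.cos(e),np.sin(e)]); ex=np.array([-ey[1],ey[0]])
    print("now",p.round(1),round(h,1),"t",round(s["time_s"],2),"F",s["ft_force"].round(1))
    for t in targets:
        d=np.array(t[:2])-p[:2]; print(np.round([d@ex,d@ey,p[2]-t[2],(h-t[3]+180)%360-180],1))
E
python3 - <<'E'
from h import *
rel([(480,-22,100,-10.7),(480,-22,4,-10.7)])
E
```

```text
now [450.1 -77.1 140.6] -10.4 t 2.35 F [ 0.5 -0.5 -0. ]
[59.6 19.5 40.6  0.3]
[ 59.6  19.5 136.6   0.3]
```

Request:
move_arm([
  {"tx": 30,"ty": 10,"tz": 0,"ax": 0,"ay": 0,"az": 0.3,"hand": 85},
  {"tx": 60,"ty": 20,"tz": 0,"ax": 0,"ay": 0,"az": 0.3,"hand": 85},
  {"tx": 60,"ty": 20,"tz": 20,"ax": 0,"ay": 0,"az": 0.3,"hand": 85},
  {"tx": 60,"ty": 20,"tz": 40,"ax": 0,"ay": 0,"az": 0.3,"hand": 85},
  {"tx": 60,"ty": 20,"tz": 60,"ax": 0,"ay": 0,"az": 0.3,"hand": 85},
  {"tx": 60,"ty": 20,"tz": 80,"ax": 0,"ay": 0,"az": 0.3,"hand": 85},
  {"tx": 60,"ty": 20,"tz": 100,"ax": 0,"ay": 0,"az": 0.3,"hand": 85},
  {"tx": 60,"ty": 20,"tz": 120,"ax": 0,"ay": 0,"az": 0.3,"hand": 85},
  {"tx": 60,"ty": 20,"tz": 136,"ax": 0,"ay": 0,"az": 0.3,"hand": 85},
  {"tx": 60,"ty": 20,"tz": 136,"ax": 0,"ay": 0,"az": 0.3,"hand": 85},
])

```text
time_s: 3.6
position: [0.4793, -0.0235, 0.0044]
tool_rot: [0.771, 0.637, -0.001, -0.001]
ft_force: [-0.1, -0.4, -0.7]
gripper_width: 0.0851
grip_force: 0.0
```

```bash
cat > plan.py <<'E'
from h import *
P=np.array([408.3,-169.7])
def tcp(th,off,yp,z=4):
    "TCP (on tin y=0) for tin yaw th, TCP at off along post->tin x, post at tin y=yp"
    t=np.radians(th); ux=np.array([np.cos(t),np.sin(t)]); uy=np.array([-ux[1],ux[0]])
    return (*(P+off*ux-yp*uy),z,th-90)
E
python3 - <<'E'
from plan import *
rel([tcp(79.3,130,45),tcp(79.3,114,45)])
im=viewer.grab_frame("scene"); cv2.imwrite("pics/s1.png",cv2.resize(im[160:280,170:330],None,fx=5,fy=5,interpolation=2))
E
```

```text
now [479.3 -23.5   4.4] -10.9 t 3.6 F [-0.1 -0.4 -0.7]
[-26.8   2.5   0.4  -0.2]
[-42.8   2.6   0.4  -0.2]
```

View pics/s1.png

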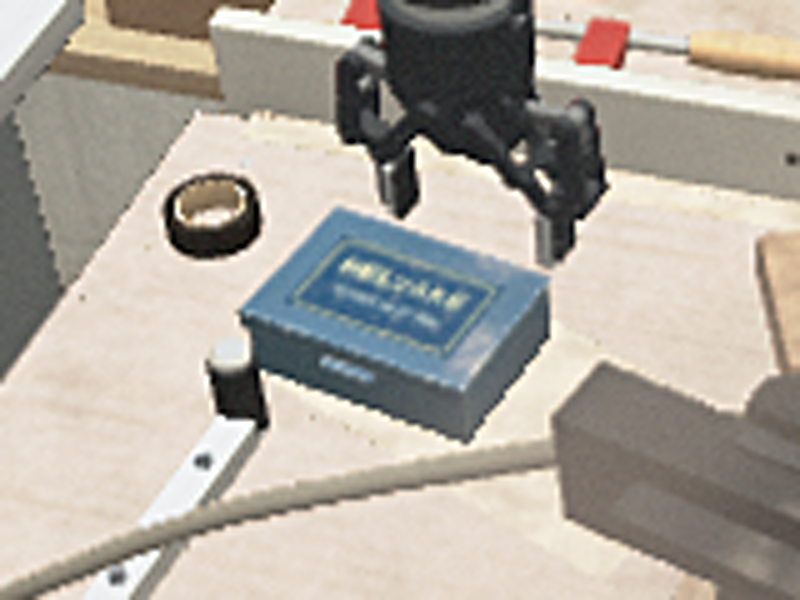

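The crop shows both fingers behind the hinge side at (400,190) and (555,240). The post is at the near end of the opening edge. I'll start pushing gently.

Request:
move_arm([
  {"tx": -5,"ty": 1,"tz": 0,"ax": 0,"ay": 0,"az": 0,"hand": 85},
  {"tx": -9,"ty": 2,"tz": 0,"ax": 0,"ay": 0,"az": 0,"hand": 85},
  {"tx": -13,"ty": 3,"tz": 0,"ax": 0,"ay": 0,"az": 0,"hand": 85},
  {"tx": -17,"ty": 3,"tz": 0,"ax": 0,"ay": 0,"az": 0,"hand": 85},
  {"tx": -20,"ty": 3,"tz": 0,"ax": 0,"ay": 0,"az": 0,"hand": 85},
  {"tx": -24,"ty": 3,"tz": 0,"ax": 0,"ay": 0,"az": 0,"hand": 85},
  {"tx": -28,"ty": 3,"tz": 0,"ax": 0,"ay": 0,"az": 0,"hand": 85},
  {"tx": -32,"ty": 3,"tz": 0,"ax": 0,"ay": 0,"az": 0,"hand": 85},
  {"tx": -35,"ty": 3,"tz": 0,"ax": 0,"ay": 0,"az": 0,"hand": 85},
  {"tx": -38,"ty": 3,"tz": 0,"ax": 0,"ay": 0,"az": 0,"hand": 85},
])

```text
time_s: 4.9
position: [0.4761, -0.0616, 0.0053]
tool_rot: [0.771, 0.637, 0.0, -0.0]
ft_force: [-0.0, 1.7, -0.3]
gripper_width: 0.0849
grip_force: 0.7
```

```bash
cat > look.py <<'E'
from plan import *
im=viewer.grab_frame("scene"); import sys
cv2.imwrite(f"pics/{sys.argv[1]}.png",cv2.resize(im[160:280,170:330],None,fx=5,fy=5,interpolation=2))
E
python3 look.py s2
python3 - <<'E'
from plan import *
rel([tcp(t,114,45-12*np.radians(79.3-t)) for t in (79.3,75,70,65,60,55,50)])
E
```

```text
now [476.  -61.9   5.3] -10.9 t 4.95 F [ 0.   1.7 -0.3]
[-4.5 -1.5  1.3 -0.2]
[-8.1  6.1  1.3  4.1]
[-12.9  14.5   1.3   9.1]
[-18.3  22.5   1.3  14.1]
[-24.3  30.    1.3  19.1]
[-30.8  36.9   1.3  24.1]
[-37.9  43.4   1.3  29.1]
```

View pics/s2.png

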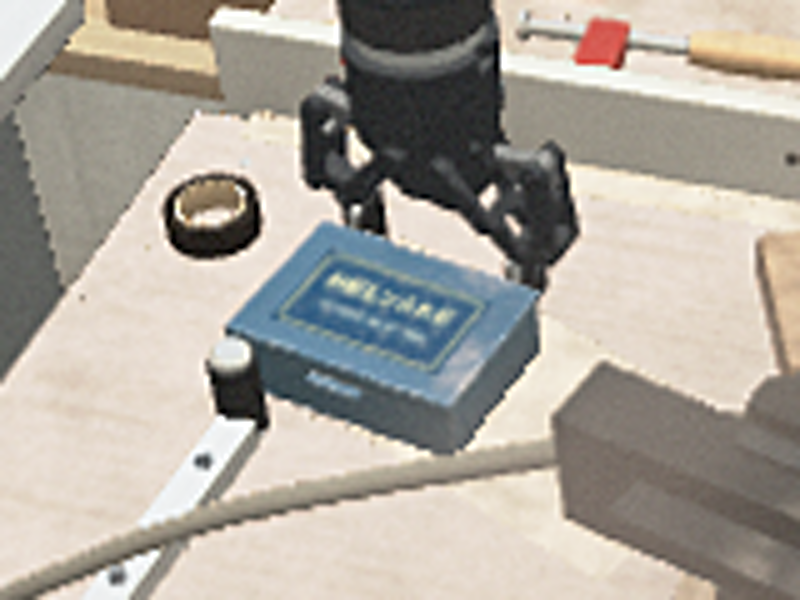

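The tin has moved toward the post without turning, with a force of 1.7 N and a few mm of gap left. I'll close the gap and begin the arc.

Request:
move_arm([
  {"tx": -3,"ty": -1,"tz": 1,"ax": 0,"ay": 0,"az": 0,"hand": 85},
  {"tx": -5,"ty": -1,"tz": 1,"ax": 0,"ay": 0,"az": 0,"hand": 85},
  {"tx": -7,"ty": 2,"tz": 1,"ax": 0,"ay": 0,"az": 2,"hand": 85},
  {"tx": -8.5,"ty": 6,"tz": 1,"ax": 0,"ay": 0,"az": 4,"hand": 85},
  {"tx": -11,"ty": 10.5,"tz": 1,"ax": 0,"ay": 0,"az": 6.5,"hand": 85},
  {"tx": -13,"ty": 14.5,"tz": 1,"ax": 0,"ay": 0,"az": 9,"hand": 85},
  {"tx": -15.7,"ty": 18.5,"tz": 1,"ax": 0,"ay": 0,"az": 11.5,"hand": 85},
  {"tx": -18.4,"ty": 22.5,"tz": 1,"ax": 0,"ay": 0,"az": 14,"hand": 85},
  {"tx": -21.4,"ty": 26.3,"tz": 1,"ax": 0,"ay": 0,"az": 16.5,"hand": 85},
  {"tx": -24.4,"ty": 30,"tz": 1,"ax": 0,"ay": 0,"az": 19,"hand": 85},
])

```text
time_s: 6.2
position: [0.5008, -0.0916, 0.004]
tool_rot: [0.866, 0.499, -0.001, 0.0]
ft_force: [-0.0, 1.0, -1.0]
gripper_width: 0.085
grip_force: 0.4
```

```bash
python3 look.py s3
python3 - <<'E'
from plan import *
rel([tcp(t,o,45-12*np.radians(79.3-t)) for o in(112,114) for t in (60,55,50,45,40,35,30)])
E
```

```text
now [501.4 -92.1   4.1] -30.2 t 6.25 F [ 1.4 -0.2  0.4]
[-1.8 -0.8  0.1 -0.2]
[-5.6  7.8  0.1  4.8]
[-10.1  16.    0.1   9.8]
[-15.3  23.8   0.1  14.8]
[-21.   31.2   0.1  19.8]
[-27.2  38.    0.1  24.8]
[-33.9  44.4   0.1  29.8]
[ 0.2 -0.8  0.1 -0.2]
[-3.6  7.9  0.1  4.8]
[-8.2 16.3  0.1  9.8]
[-13.3  24.3   0.1  14.8]
[-19.1  31.8   0.1  19.8]
[-25.4  38.9   0.1  24.8]
[-32.2  45.4   0.1  29.8]
```

View pics/s3.png

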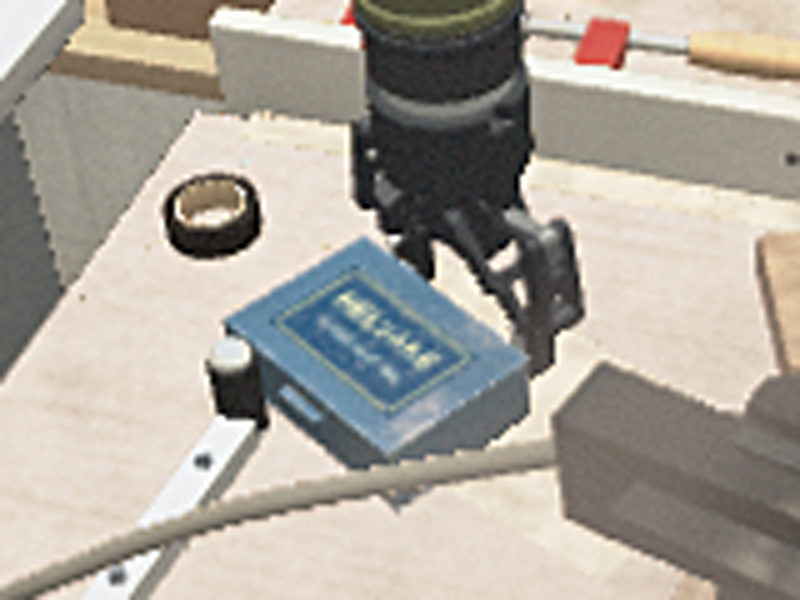

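The tin has turned about 20° with the post at its near end, and forces are small. I'll continue the arc slightly tighter.

Request:
move_arm([
  {"tx": -3,"ty": 2,"tz": 0,"ax": 0,"ay": 0,"az": 1.5,"hand": 85},
  {"tx": -5.5,"ty": 8,"tz": 0,"ax": 0,"ay": 0,"az": 4.8,"hand": 85},
  {"tx": -7.7,"ty": 12,"tz": 0,"ax": 0,"ay": 0,"az": 7.3,"hand": 85},
  {"tx": -10,"ty": 16,"tz": 0,"ax": 0,"ay": 0,"az": 9.8,"hand": 85},
  {"tx": -12.6,"ty": 20,"tz": 0,"ax": 0,"ay": 0,"az": 12.3,"hand": 85},
  {"tx": -15.2,"ty": 24,"tz": 0,"ax": 0,"ay": 0,"az": 14.8,"hand": 85},
  {"tx": -18,"ty": 27.7,"tz": 0,"ax": 0,"ay": 0,"az": 17.3,"hand": 85},
  {"tx": -21,"ty": 31.3,"tz": 0,"ax": 0,"ay": 0,"az": 19.8,"hand": 85},
  {"tx": -24,"ty": 34.7,"tz": 0,"ax": 0,"ay": 0,"az": 22.3,"hand": 85},
  {"tx": -27,"ty": 38,"tz": 0,"ax": 0,"ay": 0,"az": 24.8,"hand": 85},
])

```text
time_s: 7.5
position: [0.5205, -0.1338, 0.0043]
tool_rot: [0.953, 0.302, -0.0, 0.0]
ft_force: [0.1, -0.2, 0.3]
gripper_width: 0.0851
grip_force: 0.3
```

Run:
```python
from plan import *
rel([tcp(t,o,45-12*np.radians(79.3-t)) for o in(112,) for t in (35,30,25,20,15,10,5,0,-5.2)])
im=viewer.grab_frame("top"); cv2.imwrite("pics/t4.png",cv2.resize(im[205:310,330:460],None,fx=6,fy=5.7,interpolation=2))
```

```text
now [ 520.5 -133.8    4.3] -54.9 t 7.5 F [ 0.1 -0.2  0.3]
[-0.5  0.8  0.3  0.1]
[-4.   9.4  0.3  5.1]
[-8.1 17.6  0.3 10.1]
[-12.8  25.5   0.3  15.1]
[-18.1  33.    0.3  20.1]
[-23.9  40.    0.3  25.1]
[-30.3  46.5   0.3  30.1]
[-37.1  52.5   0.3  35.1]
[-44.7  58.1   0.3  40.3]
```

View pics/t4.png

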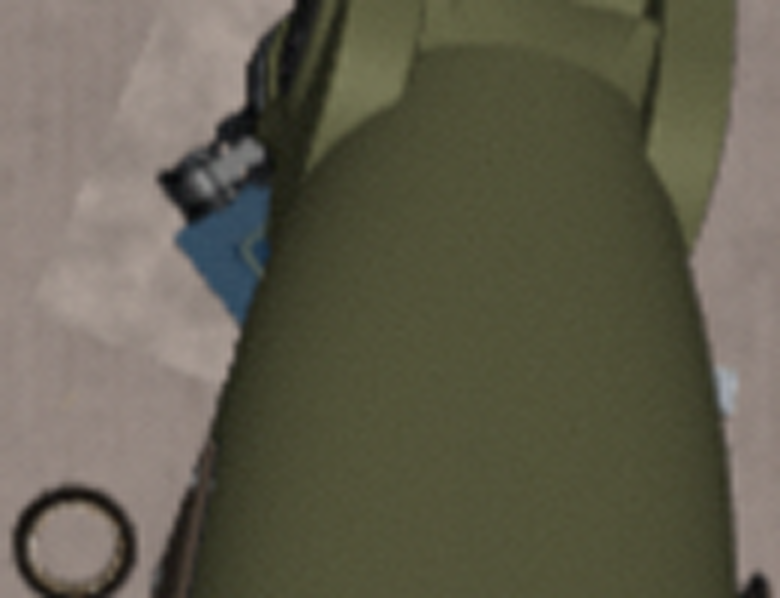

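The arm hides most of the tin, but its hinge/near corner shows at (178,238), sitting against the finger.

Run:
```python
from plan import *
f=lambda p,z:(px2w("top",np.array(p,float)/[6,5.7]+[330-.4,205-.4],z)*1000)[:,:2]
C=f([(178,238)],.044)[0]; t=np.radians(35); ux=np.array([np.cos(t),np.sin(t)]); uy=np.array([-ux[1],ux[0]])
print(C,"post in tin x,y (want -55, ~36):",(P-C)@ux+46,(P-C)@uy+64)
```

```text
[462.61930347 -78.30925605] post in tin x,y (want -55, ~36): -50.91534570934569 20.29335777383882
```

The tin has slid along the fingers, so the post is now at about tin y +20 and the far finger is near the end. I'll back off, recentre the fingers and re-measure with a mask fit.

Request:
move_arm([
  {"tx": 5,"ty": 0,"tz": 0,"ax": 0,"ay": 0,"az": 0,"hand": 85},
  {"tx": 10,"ty": 0,"tz": 0,"ax": 0,"ay": 0,"az": 0,"hand": 85},
  {"tx": 20,"ty": -5,"tz": 0,"ax": 0,"ay": 0,"az": 0,"hand": 85},
  {"tx": 20,"ty": -12,"tz": 0,"ax": 0,"ay": 0,"az": 0,"hand": 85},
  {"tx": 20,"ty": -17,"tz": 0,"ax": 0,"ay": 0,"az": 0,"hand": 85},
  {"tx": 20,"ty": -17,"tz": 0,"ax": 0,"ay": 0,"az": 0,"hand": 85},
  {"tx": 20,"ty": -17,"tz": 0,"ax": 0,"ay": 0,"az": 0,"hand": 85},
  {"tx": 20,"ty": -17,"tz": 0,"ax": 0,"ay": 0,"az": 0,"hand": 85},
  {"tx": 20,"ty": -17,"tz": 0,"ax": 0,"ay": 0,"az": 0,"hand": 85},
  {"tx": 20,"ty": -17,"tz": 0,"ax": 0,"ay": 0,"az": 0,"hand": 85},
])

```text
time_s: 8.8
position: [0.5269, -0.1082, 0.0043]
tool_rot: [0.953, 0.303, 0.0, 0.0]
ft_force: [-0.8, -0.5, 0.3]
gripper_width: 0.0849
grip_force: 0.0
```

```bash
cat > fit.py <<'E'
from plan import *
from scipy.optimize import minimize
B=np.array([[x,y,z] for x in(-43,46) for y in(-64,64) for z in(0,44)],float)
def sil(q,n):
    t=np.radians(q[2]); c,s=np.cos(t),np.sin(t)
    W=np.c_[q[0]+c*B[:,0]-s*B[:,1],q[1]+s*B[:,0]+c*B[:,1],B[:,2]]/1000
    h=cv2.convexHull(w2px(n,W).astype(np.float32)); m=np.zeros((400*4,640*4),np.uint8)
    cv2.fillConvexPoly(m,np.round(h*4+1.5).astype(np.int32),1); return cv2.resize(m*255,(640,400),interpolation=cv2.INTER_AREA)/255.
def fit(q0,n="scene",blue=False):
    im=viewer.grab_frame(n); ms=[m for m in masks_of(n,"tin")]
    p0=w2px(n,[[q0[0]/1e3,q0[1]/1e3,.03]])[0]
    m=min(ms,key=lambda m:np.hypot((m["rect"][0]+m["rect"][2])/2-p0[0],(m["rect"][1]+m["rect"][3])/2-p0[1]))
    M=m["region"].astype(float)
    f=lambda q:np.abs(sil(q,n)-M).sum()
    best=None
    for da in(-8,0,8):
        r=minimize(f,np.array(q0)+[0,0,da],method="Nelder-Mead",options=dict(initial_simplex=np.array(q0)+[0,0,da]+np.array([[0,0,0],[12,0,0],[0,12,0],[0,0,8]]),xatol=.2,fatol=.2))
        if best is None or r.fun<best.fun: best=r
    q=best.x; t=np.radians(q[2]); d=P-q[:2]
    print(n,"p",m["p"],"tin",q.round(1),"resid",best.fun.round(0),"of",M.sum(),"post in tin",(d@[np.cos(t),np.sin(t)]).round(1),(d@[-np.sin(t),np.cos(t)]).round(1))
    return q,im,M
if __name__=="__main__":
    import sys; q0=[float(a) for a in sys.argv[1:4]]
    q,im,M=fit(q0)
    if len(sys.argv)>4:
        c=im.copy(); h=(sil(q,"scene")>.5).astype(np.uint8); cv2.drawContours(c,cv2.findContours(h,0,1)[0],-1,(0,0,255),1)
        cv2.imwrite(sys.argv[4],cv2.resize(c[160:280,170:330],None,fx=5,fy=5,interpolation=2))
    cur_=cur(); print(cur_[1].round(1),round(cur_[2],1),cur_[0]["time_s"])
E
python3 fit.py 465 -148 35 pics/f1.png
```

```text
scene p 0.85 tin [ 466.6 -151.7   34.1] resid 293.0 of 1692.0 post in tin -58.3 17.8
[ 526.9 -108.1    4.3] -54.7 8.9
```

View pics/f1.png

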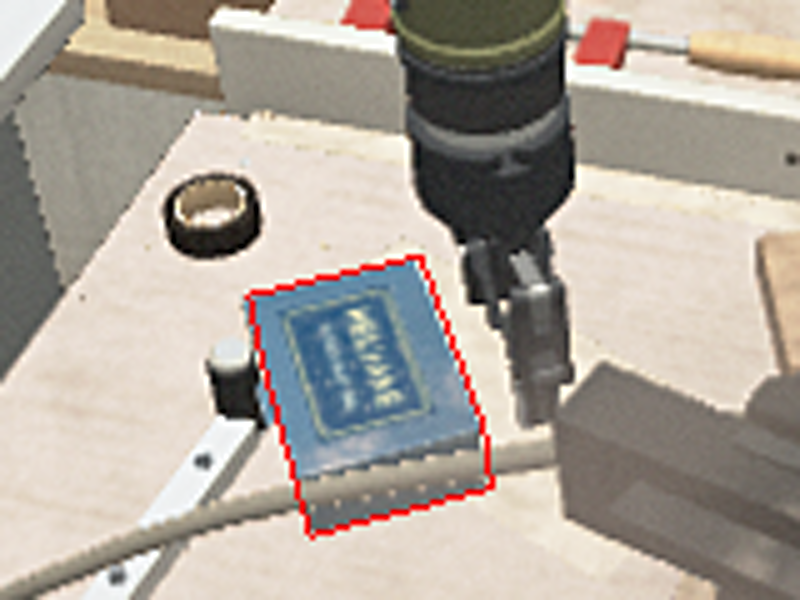

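The fit matches well: tin yaw 34°, post at tin y +18. I'll carry on with the arc, and slide the tin along the rail at the end if needed.

Run:
```python
from plan import *
rel([tcp(t,o,18) for o in(109.5,) for t in (35,30,25,20,15,10,5,0,-5.2)])
```

```text
now [ 526.9 -108.1    4.3] -54.7 t 8.9 F [ 0.8 -0.1 -0.2]
[-23.    0.3   0.3   0.3]
[-25.    9.8   0.3   5.3]
[-27.8  19.    0.3  10.3]
[-31.5  28.    0.3  15.3]
[-35.9  36.6   0.3  20.3]
[-41.   44.8   0.3  25.3]
[-46.9  52.6   0.3  30.3]
[-53.4  59.7   0.3  35.3]
[-60.8  66.6   0.3  40.5]
```

Request:
move_arm([
  {"tx": -9,"ty": 0,"tz": 0,"ax": 0,"ay": 0,"az": 0,"hand": 85},
  {"tx": -17,"ty": 0,"tz": 0,"ax": 0,"ay": 0,"az": 0,"hand": 85},
  {"tx": -20,"ty": 0,"tz": 0,"ax": 0,"ay": 0,"az": 0,"hand": 85},
  {"tx": -22.5,"ty": 1,"tz": 0,"ax": 0,"ay": 0,"az": 0.5,"hand": 85},
  {"tx": -24,"ty": 5,"tz": 0,"ax": 0,"ay": 0,"az": 2.8,"hand": 85},
  {"tx": -25,"ty": 10,"tz": 0,"ax": 0,"ay": 0,"az": 5.3,"hand": 85},
  {"tx": -26.4,"ty": 14.4,"tz": 0,"ax": 0,"ay": 0,"az": 7.8,"hand": 85},
  {"tx": -27.8,"ty": 19,"tz": 0,"ax": 0,"ay": 0,"az": 10.3,"hand": 85},
  {"tx": -29.6,"ty": 23.5,"tz": 0,"ax": 0,"ay": 0,"az": 12.8,"hand": 85},
  {"tx": -31.5,"ty": 28,"tz": 0,"ax": 0,"ay": 0,"az": 15.3,"hand": 85},
])

```text
time_s: 10.15
position: [0.5197, -0.1484, 0.0049]
tool_rot: [0.985, 0.173, 0.002, -0.001]
ft_force: [4.7, 4.2, 0.4]
gripper_width: 0.0853
grip_force: 3.2
```

```bash
python3 fit.py 468 -165 20
python3 - <<'E'
from plan import *
rel([tcp(t,o,18) for o in(109.5,) for t in (20,15,10,5,0,-5.2)])
E
```

```text
scene p 0.63 tin [ 460.2 -169.7   25.7] resid 503.0 of 1472.0 post in tin -46.8 22.5
[ 520.  -148.8    5. ] -70.1 10.25
now [ 520.  -148.8    5. ] -70.1 t 10.25 F [ 5.4  4.3 -0.4]
[-2.6 -0.6  1.  -0.1]
[-4.6  8.9  1.   4.9]
[-7.4 18.2  1.   9.9]
[-10.9  27.2   1.   14.9]
[-15.3  35.8   1.   19.9]
[-20.6  44.4   1.   25.1]
```

Request:
move_arm([
  {"tx": 0,"ty": 3,"tz": 0,"ax": 0,"ay": 0,"az": 2.5,"hand": 85},
  {"tx": -1.8,"ty": 8,"tz": 0,"ax": 0,"ay": 0,"az": 5,"hand": 85},
  {"tx": -3.3,"ty": 12.6,"tz": 0,"ax": 0,"ay": 0,"az": 7.5,"hand": 85},
  {"tx": -4.8,"ty": 17.2,"tz": 0,"ax": 0,"ay": 0,"az": 10,"hand": 85},
  {"tx": -6.5,"ty": 21.7,"tz": 0,"ax": 0,"ay": 0,"az": 12.5,"hand": 85},
  {"tx": -8.4,"ty": 26.2,"tz": 0,"ax": 0,"ay": 0,"az": 15,"hand": 85},
  {"tx": -10.6,"ty": 30.5,"tz": 0,"ax": 0,"ay": 0,"az": 17.5,"hand": 85},
  {"tx": -13,"ty": 35,"tz": 0,"ax": 0,"ay": 0,"az": 20,"hand": 85},
  {"tx": -15.5,"ty": 39.2,"tz": 0,"ax": 0,"ay": 0,"az": 22.5,"hand": 85},
  {"tx": -18,"ty": 43.5,"tz": 0,"ax": 0,"ay": 0,"az": 25,"hand": 85},
])

```text
time_s: 11.5
position: [0.5189, -0.1962, 0.0055]
tool_rot: [0.999, -0.045, 0.003, -0.001]
ft_force: [7.1, 3.9, -0.4]
gripper_width: 0.0851
grip_force: 2.8
```

```bash
python3 fit.py 462 -192 -5
python3 - <<'E'
from plan import *
rel([tcp(t,o,18) for o in(112,) for t in (-5.2,)])
E
```

```text
scene p 0.88 tin [ 439.5 -200.6   29.3] resid 1052.0 of 1165.0 post in tin -12.1 42.2
[ 518.6 -196.5    5.4] -95.1 11.6
now [ 518.6 -196.5    5.4] -95.1 t 11.6 F [ 7.5  2.8 -0.1]
[-0.3  1.3  1.4  0.1]
```

Request:
move_arm([
  {"tx": 8,"ty": 0,"tz": 0,"ax": 0,"ay": 0,"az": 0,"hand": 85},
  {"tx": 25,"ty": 0,"tz": 0,"ax": 0,"ay": 0,"az": 0,"hand": 85},
  {"tx": 35,"ty": 0,"tz": -10,"ax": 0,"ay": 0,"az": 0,"hand": 85},
  {"tx": 35,"ty": 0,"tz": -50,"ax": 0,"ay": 0,"az": 0,"hand": 85},
  {"tx": 35,"ty": 0,"tz": -100,"ax": 0,"ay": 0,"az": 0,"hand": 85},
  {"tx": 15,"ty": -40,"tz": -110,"ax": 0,"ay": 0,"az": 0,"hand": 40},
  {"tx": -5,"ty": -80,"tz": -110,"ax": 0,"ay": 0,"az": 0,"hand": 0},
  {"tx": -30,"ty": -120,"tz": -110,"ax": 0,"ay": 0,"az": 0,"hand": 0},
  {"tx": -50,"ty": -147,"tz": -110,"ax": 0,"ay": 0,"az": 0,"hand": 0},
  {"tx": -50,"ty": -147,"tz": -110,"ax": 0,"ay": 0,"az": 0,"hand": 0},
])

```text
time_s: 12.85
position: [0.4769, -0.044, 0.1148]
tool_rot: [0.999, -0.043, -0.001, 0.0]
ft_force: [1.0, 0.0, -0.0]
gripper_width: 0.0
grip_force: 0.0
```

```bash
python3 fit.py 462 -192 -5 pics/f2.png
```

```text
scene p 0.61 tin [ 461.2 -183.8   -5.6] resid 495.0 of 1792.0 post in tin -54.1 8.9
[478.9 -45.5 114.9] -95.0 12.95
```

View pics/f2.png

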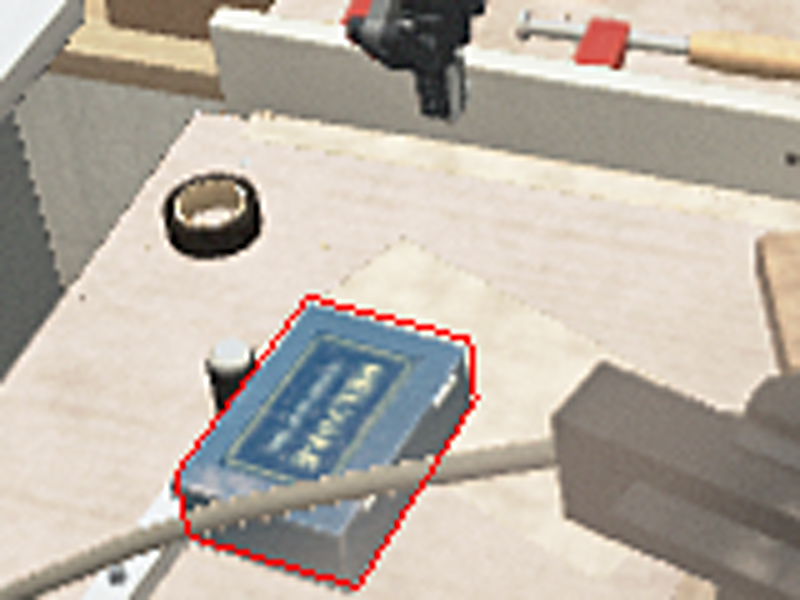

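The tin is square (yaw −5.6° against −5.2°), lying on the post and over the rail. The post is at only about tin y +9 to +12, so I'll nudge the tin's left end to the right along the rail for margin.

Request:
move_arm([
  {"tx": -5,"ty": 25,"tz": 0,"ax": 0,"ay": 0,"az": 0,"hand": 0},
  {"tx": -5,"ty": 30,"tz": 35,"ax": 0,"ay": 0,"az": 0,"hand": 0},
  {"tx": -5,"ty": 30,"tz": 70,"ax": 0,"ay": 0,"az": 0,"hand": 0},
  {"tx": -5,"ty": 30,"tz": 100,"ax": 0,"ay": 0,"az": 0,"hand": 0},
  {"tx": -5,"ty": 30,"tz": 100,"ax": 0,"ay": 0,"az": 0,"hand": 0},
  {"tx": -5,"ty": 40,"tz": 100,"ax": 0,"ay": 0,"az": 0,"hand": 0},
  {"tx": -5,"ty": 50,"tz": 100,"ax": 0,"ay": 0,"az": 0,"hand": 0},
  {"tx": -5,"ty": 56,"tz": 100,"ax": 0,"ay": 0,"az": 0,"hand": 0},
  {"tx": -5,"ty": 60,"tz": 100,"ax": 0,"ay": 0,"az": 0,"hand": 0},
  {"tx": -5,"ty": 64,"tz": 100,"ax": 0,"ay": 0,"az": 0,"hand": 0},
])

```text
time_s: 14.2
position: [0.4679, -0.1089, 0.0145]
tool_rot: [0.999, -0.044, 0.0, 0.0]
ft_force: [-0.7, 0.1, -0.0]
gripper_width: 0.0001
grip_force: 0.0
```

```bash
python3 fit.py 462 -190 -5
```

```text
scene p 0.87 tin [ 460.6 -186.3   -6.7] resid 365.0 of 1967.0 post in tin -53.8 10.4
[ 467.8 -108.9   14.4] -95.0 14.3
```

Request:
move_arm([
  {"tx": 0,"ty": 2,"tz": 0,"ax": 0,"ay": 0,"az": 0,"hand": 0},
  {"tx": 0,"ty": 4,"tz": 0,"ax": 0,"ay": 0,"az": 0,"hand": 0},
  {"tx": 0,"ty": 6,"tz": 0,"ax": 0,"ay": 0,"az": 0,"hand": 0},
  {"tx": 0,"ty": 8,"tz": 0,"ax": 0,"ay": 0,"az": 0,"hand": 0},
  {"tx": 0,"ty": 10,"tz": 0,"ax": 0,"ay": 0,"az": 0,"hand": 0},
  {"tx": 0,"ty": 12,"tz": 0,"ax": 0,"ay": 0,"az": 0,"hand": 0},
  {"tx": 0,"ty": 14,"tz": 0,"ax": 0,"ay": 0,"az": 0,"hand": 0},
  {"tx": 0,"ty": 16,"tz": 0,"ax": 0,"ay": 0,"az": 0,"hand": 0},
  {"tx": 0,"ty": 17,"tz": 0,"ax": 0,"ay": 0,"az": 0,"hand": 0},
  {"tx": 0,"ty": 17,"tz": 0,"ax": 0,"ay": 0,"az": 0,"hand": 0},
])

```text
time_s: 15.55
position: [0.4663, -0.1258, 0.0143]
tool_rot: [0.999, -0.044, -0.0, 0.0]
ft_force: [-0.5, 0.7, 0.8]
gripper_width: -0.0002
grip_force: 0.3
```

```bash
python3 fit.py 462 -198 -5; python3 -c "
from h import *
print(robot.read_state()['ft_force'])"
```

```text
scene p 0.64 tin [ 460.7 -202.6   -4.9] resid 389.0 of 1975.0 post in tin -55.0 28.3
[ 466.3 -125.8   14.3] -95.0 15.65
[0.09200824 0.83096465 0.54399726]
```

Run:
```python
from plan import *
rel([tcp(-5.2,o,26,z) for o,z in((145,115),(145,5),(112,5))])
```

```text
now [ 466.3 -125.8   14.3] -95.0 t 15.65 F [0.1 0.8 0.5]
[  91.    75.3 -100.7    0.2]
[91.  75.3  9.3  0.2]
[58.  75.2  9.3  0.2]
```

Request:
move_arm([
  {"tx": 0,"ty": -10,"tz": 0,"ax": 0,"ay": 0,"az": 0,"hand": 0},
  {"tx": 0,"ty": -20,"tz": 0,"ax": 0,"ay": 0,"az": 0,"hand": 0},
  {"tx": 0,"ty": -20,"tz": -40,"ax": 0,"ay": 0,"az": 0,"hand": 0},
  {"tx": 0,"ty": -20,"tz": -90,"ax": 0,"ay": 0,"az": 0,"hand": 0},
  {"tx": 40,"ty": 0,"tz": -95,"ax": 0,"ay": 0,"az": 0,"hand": 40},
  {"tx": 75,"ty": 35,"tz": -95,"ax": 0,"ay": 0,"az": 0,"hand": 85},
  {"tx": 91,"ty": 75,"tz": -95,"ax": 0,"ay": 0,"az": 0,"hand": 85},
  {"tx": 91,"ty": 75,"tz": -60,"ax": 0,"ay": 0,"az": 0,"hand": 85},
  {"tx": 91,"ty": 75,"tz": -20,"ax": 0,"ay": 0,"az": 0,"hand": 85},
  {"tx": 91,"ty": 75,"tz": 9,"ax": 0,"ay": 0,"az": 0,"hand": 85},
])

```text
time_s: 16.9
position: [0.5497, -0.2073, 0.0035]
tool_rot: [0.999, -0.044, -0.001, -0.0]
ft_force: [0.8, -0.2, -0.5]
gripper_width: 0.0848
grip_force: 0.0
```

Request:
move_arm([
  {"tx": -8,"ty": 0,"tz": 0,"ax": 0,"ay": 0,"az": 0,"hand": 85},
  {"tx": -14,"ty": 0,"tz": 0,"ax": 0,"ay": 0,"az": 0,"hand": 85},
  {"tx": -19,"ty": 0,"tz": 0,"ax": 0,"ay": 0,"az": 0,"hand": 85},
  {"tx": -23,"ty": 0,"tz": 0,"ax": 0,"ay": 0,"az": 0,"hand": 85},
  {"tx": -26,"ty": 0,"tz": 0,"ax": 0,"ay": 0,"az": 0,"hand": 85},
  {"tx": -28,"ty": 0,"tz": 0,"ax": 0,"ay": 0,"az": 0,"hand": 85},
  {"tx": -30,"ty": 0,"tz": 0,"ax": 0,"ay": 0,"az": 0,"hand": 85},
  {"tx": -31,"ty": 0,"tz": 0,"ax": 0,"ay": 0,"az": 0,"hand": 85},
  {"tx": -31,"ty": 0,"tz": 0,"ax": 0,"ay": 0,"az": 0,"hand": 85},
  {"tx": -31,"ty": 0,"tz": 0,"ax": 0,"ay": 0,"az": 0,"hand": 85},
])

```text
time_s: 18.15
position: [0.5196, -0.2056, 0.0053]
tool_rot: [0.999, -0.044, 0.0, 0.0]
ft_force: [-0.4, 0.8, -0.5]
gripper_width: 0.0851
grip_force: 0.0
```

Run:
```python
from plan import *
rel([tcp(-5.2,112,26,5)])
```

```text
now [ 519.6 -205.6    5.3] -95.0 t 18.15 F [-0.4  0.8 -0.5]
[-2.   0.4  0.3  0.2]
```

No contact yet, so I'll press in slowly a few more mm.

Request:
move_arm([
  {"tx": -0.5,"ty": 0,"tz": 0,"ax": 0,"ay": 0,"az": 0.2,"hand": 85},
  {"tx": -1,"ty": 0,"tz": 0,"ax": 0,"ay": 0,"az": 0.2,"hand": 85},
  {"tx": -1.5,"ty": 0,"tz": 0,"ax": 0,"ay": 0,"az": 0.2,"hand": 85},
  {"tx": -2,"ty": 0,"tz": 0,"ax": 0,"ay": 0,"az": 0.2,"hand": 85},
  {"tx": -2.3,"ty": 0,"tz": 0,"ax": 0,"ay": 0,"az": 0.2,"hand": 85},
  {"tx": -2.6,"ty": 0,"tz": 0,"ax": 0,"ay": 0,"az": 0.2,"hand": 85},
  {"tx": -3,"ty": 0,"tz": 0,"ax": 0,"ay": 0,"az": 0.2,"hand": 85},
  {"tx": -3,"ty": 0,"tz": 0,"ax": 0,"ay": 0,"az": 0.2,"hand": 85},
  {"tx": -3,"ty": 0,"tz": 0,"ax": 0,"ay": 0,"az": 0.2,"hand": 85},
  {"tx": -3,"ty": 0,"tz": 0,"ax": 0,"ay": 0,"az": 0.2,"hand": 85},
])

```text
time_s: 19.4
position: [0.517, -0.2054, 0.0055]
tool_rot: [0.999, -0.046, 0.0, 0.0]
ft_force: [3.8, -0.5, -0.1]
gripper_width: 0.0852
grip_force: 1.8
```

Request:
move_arm([
  {"tx": -0.7,"ty": 0,"tz": 0,"ax": 0,"ay": 0,"az": 0,"hand": 85},
  {"tx": -1.2,"ty": 0,"tz": 0,"ax": 0,"ay": 0,"az": 0,"hand": 85},
  {"tx": -1.5,"ty": 0,"tz": 0,"ax": 0,"ay": 0,"az": 0,"hand": 85},
  {"tx": -1.5,"ty": 0,"tz": 0,"ax": 0,"ay": 0,"az": 0,"hand": 85},
  {"tx": 5,"ty": 0,"tz": 0,"ax": 0,"ay": 0,"az": 0,"hand": 85},
  {"tx": 20,"ty": 0,"tz": 0,"ax": 0,"ay": 0,"az": 0,"hand": 85},
  {"tx": 35,"ty": 0,"tz": -20,"ax": 0,"ay": 0,"az": 0,"hand": 85},
  {"tx": 35,"ty": 0,"tz": -70,"ax": 0,"ay": 0,"az": 0,"hand": 85},
  {"tx": 35,"ty": 0,"tz": -120,"ax": 0,"ay": 0,"az": 0,"hand": 85},
  {"tx": 35,"ty": -50,"tz": -130,"ax": 0,"ay": 0,"az": 0,"hand": 85},
])

```text
time_s: 20.65
position: [0.5589, -0.1612, 0.1391]
tool_rot: [0.999, -0.048, 0.003, 0.001]
ft_force: [1.0, 0.8, -0.2]
gripper_width: 0.0847
grip_force: 0.0
```

Request:
move_arm([
  {"tx": 0,"ty": -40,"tz": 0,"ax": 0,"ay": 0,"az": 0,"hand": 85},
  {"tx": 0,"ty": -80,"tz": 0,"ax": 0,"ay": 0,"az": 0,"hand": 85},
  {"tx": 0,"ty": -120,"tz": 0,"ax": 0,"ay": 0,"az": 0,"hand": 85},
  {"tx": 0,"ty": -160,"tz": 0,"ax": 0,"ay": 0,"az": 0,"hand": 85},
  {"tx": 0,"ty": -200,"tz": -10,"ax": 0,"ay": 0,"az": 0,"hand": 85},
  {"tx": 0,"ty": -240,"tz": -20,"ax": 0,"ay": 0,"az": 0,"hand": 85},
  {"tx": 0,"ty": -260,"tz": -20,"ax": 0,"ay": 0,"az": 0,"hand": 85},
  {"tx": 0,"ty": -260,"tz": -20,"ax": 0,"ay": 0,"az": 0,"hand": 85},
  {"tx": 0,"ty": -260,"tz": -20,"ax": 0,"ay": 0,"az": 0,"hand": 85},
  {"tx": 0,"ty": -260,"tz": -20,"ax": 0,"ay": 0,"az": 0,"hand": 85},
])

```text
time_s: 21.9
position: [0.5799, 0.0224, 0.1551]
tool_rot: [1.0, 0.004, -0.002, -0.027]
ft_force: [-0.5, -0.6, -0.8]
gripper_width: 0.0849
grip_force: 0.0
```

```bash
python3 fit.py 462 -198 -5
python3 - <<'E'
from plan import *
im=viewer.grab_frame("top"); cv2.imwrite("pics/end.png",cv2.resize(im[205:310,330:460],None,fx=6,fy=5.7,interpolation=2))
E
```

```text
scene p 0.94 tin [-237.2 2105.9  386.4] resid 583.0 of 583.0 post in tin -434.5 -2325.1
[579.9  22.5 155.1] -89.5 22.0
```

View pics/end.png

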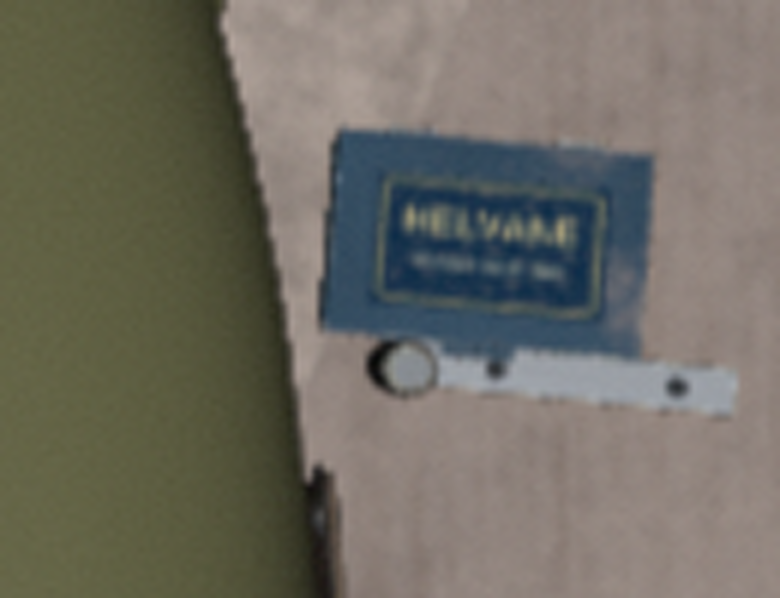

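The tin sits square against the post and rail, with the post at (410,368) on its left half. The arm stopped short of its last target, so I'll check it before handing in.

Run:
```python
from h import *
s=robot.read_state(); print(s["joints"].round(3),s["joint_velocities"].round(3),s["effort"].round(1),s["position"],s["time_s"])
```

```text
[ 0.008  0.32  -0.217  1.037  0.054  3.141] [ 0.002  0.001  0.001  0.001  0.    -0.001] [  0.  -52.6  32.3   0.    0.2   0. ] [0.57996742 0.02251516 0.15517462] 22.05
```

Joint 6 has reached the end of its range and nothing is touching. I'll turn it back.

Request:
move_arm([
  {"tx": 0,"ty": 0,"tz": 0,"ax": 0,"ay": 0,"az": -4,"hand": 85},
  {"tx": 0,"ty": 0,"tz": 0,"ax": 0,"ay": 0,"az": -8,"hand": 85},
  {"tx": 0,"ty": 0,"tz": -5,"ax": 0,"ay": 0,"az": -14,"hand": 85},
  {"tx": 0,"ty": 0,"tz": -10,"ax": 0,"ay": 0,"az": -20,"hand": 85},
  {"tx": 0,"ty": 0,"tz": -20,"ax": 0,"ay": 0,"az": -25,"hand": 85},
  {"tx": 0,"ty": 0,"tz": -20,"ax": 0,"ay": 0,"az": -25,"hand": 85},
  {"tx": 0,"ty": 0,"tz": -20,"ax": 0,"ay": 0,"az": -25,"hand": 85},
  {"tx": 0,"ty": 0,"tz": -20,"ax": 0,"ay": 0,"az": -25,"hand": 85},
  {"tx": 0,"ty": 0,"tz": -20,"ax": 0,"ay": 0,"az": -25,"hand": 85},
  {"tx": 0,"ty": 0,"tz": -20,"ax": 0,"ay": 0,"az": -25,"hand": 85},
])

```text
time_s: 23.3
position: [0.5801, 0.0217, 0.1751]
tool_rot: [0.975, 0.221, 0.004, -0.027]
ft_force: [0.7, -0.2, 0.5]
gripper_width: 0.0849
grip_force: 0.0
```

Run:
```python
from h import *
s=robot.read_state(); print(s["joints"].round(3),s["position"],s["ft_force"],s["time_s"])
print(sign_off())
```

```text
[ 0.006  0.307 -0.187  1.08   0.054  2.703] [0.58011344 0.02166035 0.17511972] [ 0.6594651  -0.24579984  0.49818834] 23.3
the job is handed in; nothing more can be done
None
```

The job is handed in at 23.3 s: the tin turned a quarter turn clockwise round the post and sits square against post and rail, with the post on the left half of its front side. After that, while I was clearing the arm, joint 6 ran to the end of its range (read 3.141 against a 3.14 limit) before I turned it back, which the judge may count as passing the range.

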